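# Find the loose hold-down bolt and hold its cap open

### The arm

A 6-joint arm with a two-finger parallel gripper is mounted at the origin on the work surface. World frame = base frame: x ahead of the robot, y to its left, z up, the work surface at z = 0. Lengths are in mm, angles in rad, forces in N, time in s.
With the tool pointing down it reaches from about 425 to 950 mm from the base axis. Payload 14.7 kg.
Tool frame: the origin (TCP) lies on the centre line of the jaws, within the pads' length; the fingertips stand 17 mm ahead of it and the grasp point (between the pads) lies 2 mm behind it; y points along the fingers, z is the direction in which the jaws open and shut, and the axes are right-handed (so a half turn about y gives the same grasp; the last joint's range is limited). The gripper opens to 85 mm and grips with 20 to 120 N. Pads are 22 mm wide; open, the fingers measure 114 mm over their backs; the gripper's body (76 mm by 85 mm) begins 54 mm behind the grasp point. The pads swing forward as they close: fully open they stand 13 mm farther back than shut.
Start: joints at [-1.264, 0.48, 1.596, -0, 1.065, -0.047], TCP at [225.218, -609.729, 248.297] pointing down, gripper open.
Joint ranges: [-2.75, 2.75], [-0.82, 2.05], [0.23, 2.67], [-1.56, 4.7], [0.09, 2.69], [-2.92, 2.92]. Speed limits (rad/s): [1.89, 1.89, 2.39, 3.01, 3.01, 3.01].

### API

Orientations are given as a unit quaternion [w, x, y, z].
In Python, from rig import * gives the robot as it stands. The module is installed in compiled form; this text tells all that it offers.
- The arm moves only by the shell command python3 -m creep 'ROWS' [FORCE]. ROWS is JSON, a list that holds one entry, the list of rows, each a list of 7 numbers: the turn, a rotation vector about the tool's x, y, z in rad, then the shift along the tool's x, y, z in mm, then the closure, from -1 (fully open) to 1 (shut). In form: [[[wx, wy, wz, tx, ty, tz, jaw], ...]]. A call has 1 to 5 rows; each row is the pose to reach, as a shift and turn from the pose measured when the call began, along the tool's axes at that moment; what a row does not reach only later rows make up. A row lasts 1/10 s, in which the tool goes at most 50 mm and 8.59 degrees, less where a joint would pass 70% of its speed; a pose out of reach is approached as far as the arm can. A call with a gripper value outside its range is refused whole. The fingers move at their own pace and stop on an object; FORCE is the grip in N (left out, the last holds). Time passes only in rows, so rows that repeat a pose let the fingers close. It gives the time, the measured TCP pose, the force and the opening at its end, in the units of the state.
- observe(): the state, without advancing time (a new reading comes with each control period).
- grab_frame(name): name is "side" or "top"; returns the picture (384x512x3 uint8, red, green, blue); there is no depth.
- get_calibration(name): a dict with "K" (3x3 intrinsics, pixels), "xyz" and "attitude" of the camera in the world. Camera axes: x right, y up, looking along -z (the intrinsics and any distortion apply to the point x, -y, -z); pixel columns grow to the right and rows downward; lengths in mm; the calibration is good to about 2 mm. A picture is of the moment at which its call begins. get_calibration takes no time and is no camera call.
- close_job(): hands the job in, once; it reports no verdict.
The state is a dict: "clock": time; "qpos": joint angles; "dq": joint speeds; "joint_efforts": joint torques, N m; "tool_pos": TCP position; "ee_rot": TCP orientation; "contact_force": force on the tool from outside, world axes, zero at the start; "moment": the same for the moment, N m; "grip_width": finger opening in mm.
Only numpy, scipy, OpenCV 4.12 (cv2) and the standard library are available. Lean on these libraries where they do the work, as an engineer would, in place of code of your own. Each camera call takes 0.05 s, during which the arm holds its last target.

### The job

Grinding has shaken one of the three hold-down bolts of the fixture plate loose: going from the robot's left to its right, tap all three bolt heads with a firm push straight down (the loose one sinks and stays down, the tight ones do not). Then lift the hinged cap that belongs to the loose bolt, the one straight beyond it, to at least half open (about 40 degrees) and finish while still holding it there with the fingers, so that its lock nut can be reached. Keep the other two caps shut and do not disturb the tube, tin and spanner lying around.

Things in the scene. Friction and masses are not known exactly. Their poses are not given: they have to be found in the camera images.
- plate: Dark steel plate fixed to the bench, 200 x 340 x 12 mm, robot-side edge with a stop rail 26 mm high. Origin: centre of underside; x away from the robot, y along the bolt row to the robot's left. On it, at y = +100, 0, -100 mm, three alike stations (letters in any order): a bolt at x = -58 mm, beyond it a grey pocket (56 x 58 x 34 mm) with its lock nut, shut by a hinged cap.
- bolt_p_head (a point): Centre of the top face of an upright steel hex-head bolt, head 25 mm across, 12 mm high; this top is 68 mm above the bench at the start. Axes as the plate's. The cap with the same letter is its own: hinge 30 mm and bead 116 mm from the bolt's axis in the plate's +x. 13 mm is free between bolt head and hinge.
- bolt_p (a joint): How far this bolt has sunk, in m: 0 at the start. A tight bolt yields less than 1 mm even at 25 N; the loose one gives way to a downward push of about 3 N, sinks 8 mm to its stop and stays down.
- cap_p_bead (a point): Centre of the bead ending this aluminium cap's tongue: a cylinder along the plate's y, 14 mm diameter, 18 mm long (pinch its flat ends, or hook it from below). Shut: 49.5 mm above the bench, 86 mm from the hinge in plate +x, 30 mm free below it, 40 mm free on each side. A tongue 12 mm wide leads 19 mm back to the leaf (58 x 60 x 5 mm).
- cap_p_hinge (a point): Point on this cap's hinge line, at its middle, 49 mm above the bench; the hinge runs along the plate's y on the robot's side of the pocket.
- cap_p (a joint): Opening angle of this cap in rad: 0 shut (lying level), positive as the bead rises and swings up and back towards the robot; stop at 1.4. A light spring shuts it: it takes 1 to 4 N upwards at the bead and falls shut when let go.
- bolt_q_head (a point): Centre of the top face of an upright steel hex-head bolt, head 25 mm across, 12 mm high; this top is 68 mm above the bench at the start. Axes as the plate's. The cap with the same letter is its own: hinge 30 mm and bead 116 mm from the bolt's axis in the plate's +x. 13 mm is free between bolt head and hinge.
- bolt_q (a joint): How far this bolt has sunk, in m: 0 at the start. A tight bolt yields less than 1 mm even at 25 N; the loose one gives way to a downward push of about 3 N, sinks 8 mm to its stop and stays down.
- cap_q_bead (a point): Centre of the bead ending this aluminium cap's tongue: a cylinder along the plate's y, 14 mm diameter, 18 mm long (pinch its flat ends, or hook it from below). Shut: 49.5 mm above the bench, 86 mm from the hinge in plate +x, 30 mm free below it, 40 mm free on each side. A tongue 12 mm wide leads 19 mm back to the leaf (58 x 60 x 5 mm).
- cap_q_hinge (a point): Point on this cap's hinge line, at its middle, 49 mm above the bench; the hinge runs along the plate's y on the robot's side of the pocket.
- cap_q (a joint): Opening angle of this cap in rad: 0 shut (lying level), positive as the bead rises and swings up and back towards the robot; stop at 1.4. A light spring shuts it: it takes 1 to 4 N upwards at the bead and falls shut when let go.
- bolt_r_head (a point): Centre of the top face of an upright steel hex-head bolt, head 25 mm across, 12 mm high; this top is 68 mm above the bench at the start. Axes as the plate's. The cap with the same letter is its own: hinge 30 mm and bead 116 mm from the bolt's axis in the plate's +x. 13 mm is free between bolt head and hinge.
- bolt_r (a joint): How far this bolt has sunk, in m: 0 at the start. A tight bolt yields less than 1 mm even at 25 N; the loose one gives way to a downward push of about 3 N, sinks 8 mm to its stop and stays down.
- cap_r_bead (a point): Centre of the bead ending this aluminium cap's tongue: a cylinder along the plate's y, 14 mm diameter, 18 mm long (pinch its flat ends, or hook it from below). Shut: 49.5 mm above the bench, 86 mm from the hinge in plate +x, 30 mm free below it, 40 mm free on each side. A tongue 12 mm wide leads 19 mm back to the leaf (58 x 60 x 5 mm).
- cap_r_hinge (a point): Point on this cap's hinge line, at its middle, 49 mm above the bench; the hinge runs along the plate's y on the robot's side of the pocket.
- cap_r (a joint): Opening angle of this cap in rad: 0 shut (lying level), positive as the bead rises and swings up and back towards the robot; stop at 1.4. A light spring shuts it: it takes 1 to 4 N upwards at the bead and falls shut when let go.
- tube: Bystander: offcut of square steel tube, 120 x 25 x 25 mm, lying on the bench to the left of the plate; origin centre of its underside.
- tin: Bystander: plain steel tin, 64 mm diameter, 75 mm tall, standing to the right of the plate; origin centre of its underside.
- spanner: Bystander: steel spanner 170 mm long lying flat on the bench beyond the plate; origin centre of its underside.

How it is judged (in metres and radians):
On the way, in this order (a step that is already met when the one before it is completed fails the run):
1. the left bolt is tapped (((y of bolt_p_head in the frame of plate between 0.05 and 0.15 m and contact force between bolt_p and anything else above 1.5 N) or (y of bolt_q_head in the frame of plate between 0.05 and 0.15 m and contact force between bolt_q and anything else above 1.5 N) or (y of bolt_r_head in the frame of plate between 0.05 and 0.15 m and contact force between bolt_r and anything else above 1.5 N))), for 0.02 s.
2. then the middle bolt is tapped (((y of bolt_p_head in the frame of plate between -0.05 and 0.05 m and contact force between bolt_p and anything else above 1.5 N) or (y of bolt_q_head in the frame of plate between -0.05 and 0.05 m and contact force between bolt_q and anything else above 1.5 N) or (y of bolt_r_head in the frame of plate between -0.05 and 0.05 m and contact force between bolt_r and anything else above 1.5 N))), for 0.02 s.
3. then the right bolt is tapped (((y of bolt_p_head in the frame of plate between -0.15 and -0.05 m and contact force between bolt_p and anything else above 1.5 N) or (y of bolt_q_head in the frame of plate between -0.15 and -0.05 m and contact force between bolt_q and anything else above 1.5 N) or (y of bolt_r_head in the frame of plate between -0.15 and -0.05 m and contact force between bolt_r and anything else above 1.5 N))), for 0.02 s.
At the end, for the whole second after the job is handed in: The loose bolt has been pushed down (sunk over 5 mm), its own cap is open by more than 0.6 rad and still (under 0.2 rad/s), held by the fingers (contact over 0.3 N), and the other two caps are shut (under 0.1 rad) (((value of joint bolt_p above 0.005 m and value of joint cap_p above 0.6 rad and contact force between cap_p and the fingers above 0.3 N and velocity of joint cap_p between -0.2 and 0.2 rad/s and value of joint each of cap_q, cap_r below 0.1 rad) or (value of joint bolt_q above 0.005 m and value of joint cap_q above 0.6 rad and contact force between cap_q and the fingers above 0.3 N and velocity of joint cap_q between -0.2 and 0.2 rad/s and value of joint each of cap_p, cap_r below 0.1 rad) or (value of joint bolt_r above 0.005 m and value of joint cap_r above 0.6 rad and contact force between cap_r and the fingers above 0.3 N and velocity of joint cap_r between -0.2 and 0.2 rad/s and value of joint each of cap_p, cap_q below 0.1 rad))); the arm keeps its last pose, push and grip.
It fails at once if a cap is lifted (over 0.15 rad) whose bolt has not been found loose (sunk) ((value of joint cap_p above 0.15 rad and value of joint bolt_p below 0.004 m) or (value of joint cap_q above 0.15 rad and value of joint bolt_q below 0.004 m) or (value of joint cap_r above 0.15 rad and value of joint bolt_r below 0.004 m)).
It fails at once if the tube, tin or spanner is moved by more than 25 mm (distance of any of tube, tin, spanner from where it was at the start of the episode above 0.025 m).
It also fails if it takes over 45 s, if anything falls off the work surface, if the arm or the gripper's body presses on something with over 40 N, if the wrist force passes 120 N, or if a joint passes its speed limit or range.

## Working session

There is one attempt and no reset: what is moved stays moved. The work goes in short steps, Python scripts to look and compute and a shell command to move; the robot and the scene stay as the last step left them, time stands still between calls to the robot, and variables do not carry over. Pictures are saved under pics/ and viewed, and the job is handed in when it is done.

```bash
mkdir -p pics; ls; python3 - <<'E'
from rig import *
import cv2
print(observe())
for n in("top","side"):
    c=get_calibration(n);print(n,c)
    cv2.imwrite(f"pics/{n}0.png",grab_frame(n)[:,:,::-1])
E
```

```text
pics
{'clock': 0.0, 'qpos': array([-1.26359088e+00,  4.80850384e-01,  1.59685901e+00, -1.46786008e-05,
        1.06504988e+00, -4.66140900e-02]), 'dq': array([ 0.00207804,  0.00094918,  0.00021277,  0.0008002 , -0.00184886,
       -0.00158891]), 'joint_efforts': array([-2.60164861e-04, -9.50659204e+01, -4.30171144e+01, -3.22047345e-05,
        1.25124684e-02, -1.02054898e-05]), 'tool_pos': array([ 225.10949832, -609.38270503,  247.66586291]), 'ee_rot': array([ 0.12438697, -0.12450315,  0.69647824, -0.69566149]), 'contact_force': array([ 0.10922927, -0.15717635,  0.15245293]), 'moment': array([0.02306211, 0.01174622, 0.01656858]), 'grip_width': 85.20771000858015}
top {'K': array([[454.22694125,   0.        , 251.54873998],
       [  0.        , 454.22694125, 193.00329239],
       [  0.        ,   0.        ,   1.        ]]), 'xyz': array([ 464.81935786,   28.82631192, 1178.50236917]), 'attitude': array([-0.70331389, -0.04592112,  0.04639008,  0.70787625])}
side {'K': array([[378.22740954,   0.        , 253.55280101],
       [  0.        , 378.22740954, 193.32164218],
       [  0.        ,   0.        ,   1.        ]]), 'xyz': array([ 507.16117808, -732.35670155,  774.00551039]), 'attitude': array([ 0.91486803,  0.39837913, -0.03312754, -0.05668445])}
```

View pics/top0.png

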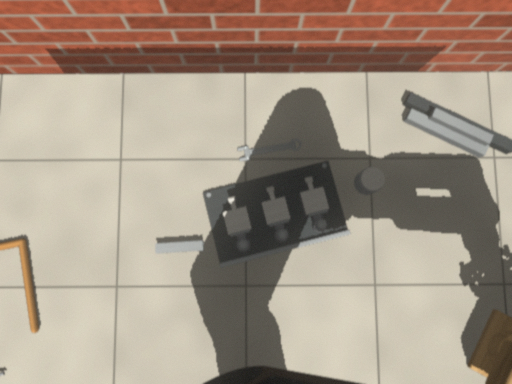

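View pics/side0.png

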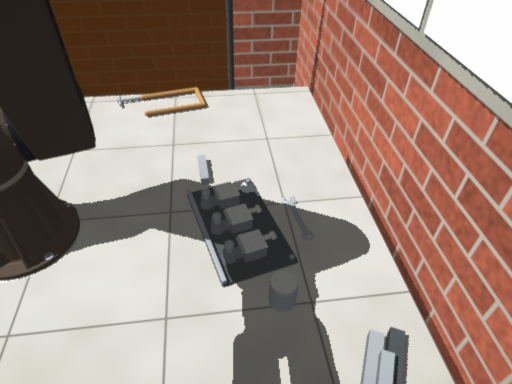

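The top view shows the plate at about px (205–350, 163–262), with bolts near (243,245), (281,236) and (320,226). The tube is at (179,245), the tin at (371,180) and the spanner at (270,148). The plate is in shadow, so I'll enlarge and brighten it.

```bash
cat > h.py <<'E'
from rig import *
import numpy as np, cv2
from scipy.spatial.transform import Rotation as R
def rot(q): return R.from_quat([q[1],q[2],q[3],q[0]])
def proj(n,P):
    c=get_calibration(n); P=np.atleast_2d(P)
    p=rot(c["attitude"]).inv().apply(P-c["xyz"]); p=p*[1,-1,-1]
    u=p@np.array(c["K"]).T
    return u[:,:2]/u[:,2:]
def ray(n,uv):
    c=get_calibration(n)
    d=np.linalg.solve(np.array(c["K"]),[uv[0],uv[1],1])*[1,-1,-1]
    d=rot(c["attitude"]).apply(d); return np.array(c["xyz"]),d/np.linalg.norm(d)
def onz(n,uv,z):
    o,d=ray(n,uv); return o+d*(z-o[2])/d[2]
def tri(u1,u2):
    o1,d1=ray("top",u1);o2,d2=ray("side",u2)
    A=np.stack([d1,-d2],1);t=np.linalg.lstsq(A,o2-o1,rcond=None)[0]
    a=o1+d1*t[0];b=o2+d2*t[1];return (a+b)/2,np.linalg.norm(a-b)
def crop(im,x0,y0,w,h,s,name,g=0.5):
    c=im[y0:y0+h,x0:x0+w]
    c=(255*(c/255.)**g).astype('uint8')
    c=cv2.resize(c,None,fx=s,fy=s,interpolation=cv2.INTER_CUBIC)
    cv2.imwrite(name,c)
E
python3 - <<'E'
from h import *
t=cv2.imread("pics/top0.png");s=cv2.imread("pics/side0.png")
crop(t,200,150,155,116,5,"pics/topc.png");crop(s,180,165,130,120,5,"pics/sidec.png")
E
```

```text
(no output)
```

View pics/topc.png

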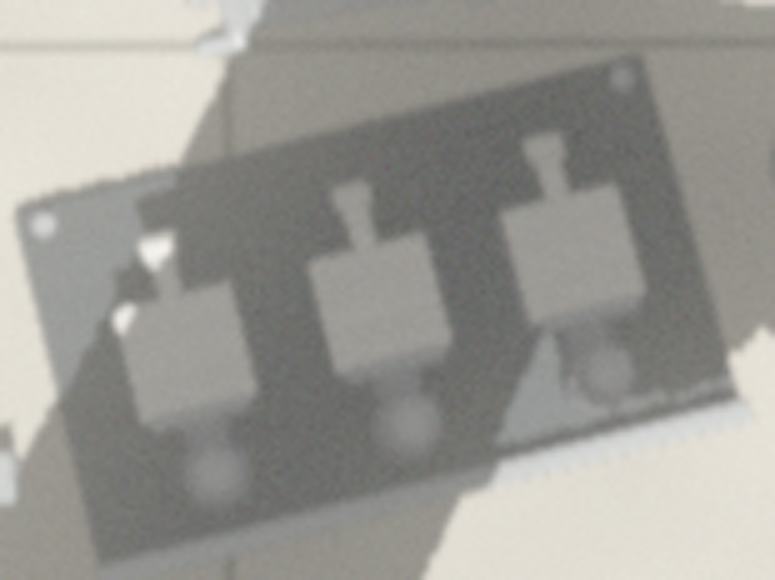

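View pics/sidec.png

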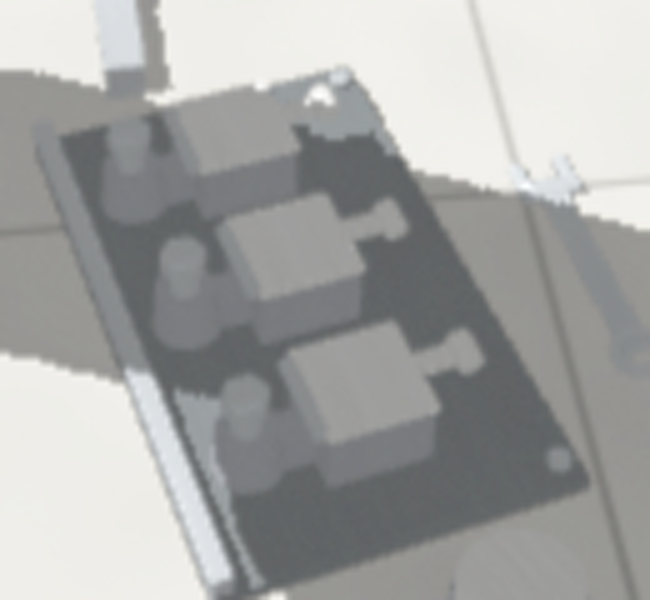

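The top crop shows bolt heads at crop px (217,470), (409,418) and (606,367), and beads at (155,247), (352,192) and (545,145). The side crop shows bolt tops at about (128,130), (183,247) and (246,386), and beads at (320,97), (395,220) and (468,352). I'll triangulate these.

```bash
python3 - <<'E'
from h import *
np.set_printoptions(precision=1,suppress=True)
T=lambda a:np.array([200,150])+np.array(a)/5-.4
S=lambda a:np.array([180,165])+np.array(a)/5-.4
B=[(217,470),(409,418),(606,367)];Bs=[(128,128),(183,246),(246,385)]
D=[(155,247),(352,192),(545,145)];Ds=[(320,97),(395,220),(468,352)]
b=[];d=[]
for i in range(3):
    p,e=tri(T(B[i]),S(Bs[i]));q=onz("top",T(B[i]),68);print("bolt",p,e,q, onz("side",S(Bs[i]),68));b.append(q)
    p,e=tri(T(D[i]),S(Ds[i]));q=onz("top",T(D[i]),52);print("bead",p,e,q,onz("side",S(Ds[i]),52));d.append(q)
for i in range(3):
    v=d[i]-b[i];print(np.hypot(*v[:2]),np.degrees(np.arctan2(v[1],v[0])))
v=b[0]-b[2];print(np.hypot(*v[:2]),np.degrees(np.arctan2(-v[0],v[1])))
v=d[0]-d[2];print(np.hypot(*v[:2]),np.degrees(np.arctan2(-v[0],v[1])))
# plate corners
for c in [(18,207),(640,55),(738,398),(98,565)]: print("corner",onz("top",T(c),12))
o=observe();print(o["tool_pos"],rot(o["ee_rot"]).as_matrix())
for n,uv in(("tube",(179,245)),("tin",(371,180)),("spL",(245,152)),("spR",(297,146))):print(n,onz("top",uv,{"tin":75}.get(n,10)))
E
```

```text
bolt [486.4  49.2  66.8] 0.954693993373843 [486.8  49.2  68. ] [485.9  47.8  68. ]
bead [597.1  80.   51.7] 1.9911926040575392 [598.1  80.   52. ] [596.1  79.5  52. ]
bolt [511.1 -44.6  66.5] 0.721775306328917 [511.4 -44.5  68. ] [510.8 -46.1  68. ]
bead [625.9 -18.9  46.6] 0.014324062382396507 [625.2 -18.7  52. ] [625.  -24.2  52. ]
bolt [ 535.6 -141.4   66.6] 0.2717699751867983 [ 535.7 -141.2   68. ] [ 535.4 -142.6   68. ]
bead [ 649.3 -116.6   46.9] 0.19096519128084505 [ 648.4 -115.9   52. ] [ 648.4 -120.9   52. ]
115.4087795425953 15.483334302580229
116.62483825449908 12.78194478157465
115.5168198805097 12.62995770973306
196.55694657380022 14.384139177401646
202.30703144472912 14.405420237665382
corner [624.1 152.8  12. ]
corner [ 702.3 -171.9   12. ]
corner [ 522.9 -217.    12. ]
corner [440.4 110.8  12. ]
[ 225.1 -609.4  247.7] [[-0.9 -0.   0.3]
 [-0.3  0.  -0.9]
 [-0.  -1.  -0. ]]
tube [485.5 213.9  10. ]
tin [ 640.2 -266.4   75. ]
spL [727.  44.  10.]
spR [742.3 -92.8  10. ]
```

Heights and spacings match the text: bolts at about 67 mm and 100 mm apart, beads at about 47–52 mm, 116 mm beyond the bolts, plate yaw about 14°. Next is a helper that works out move vectors.

```bash
cat >> h.py <<'E'
np.set_printoptions(precision=3,suppress=True)
TH=np.radians(14.0);ex=np.array([np.cos(TH),np.sin(TH),0]);ey=np.array([-np.sin(TH),np.cos(TH),0]);ez=np.array([0,0,1.])
BM=np.array([511.3,-45.2,68.])
bolt={"L":BM+100*ey,"M":BM,"R":BM-100*ey}
def go(P,tilt=0.):
    o=observe();M=rot(o["ee_rot"])
    y=-ez*np.cos(tilt)+ex*np.sin(tilt);z=-ey;x=np.cross(y,z)
    G=R.from_matrix(np.stack([x,y,z],1))
    print("t",o["clock"],"tcp",o["tool_pos"],"F",o["contact_force"],"w",o["grip_width"],
     "\n turn",(M.inv()*G).as_rotvec(),"shift",M.inv().apply(np.array(P)-o["tool_pos"]))
E
python3 -c "
from h import *
print(bolt); go(bolt['L']+[0,0,47])"
```

```text
{'L': array([487.108,  51.83 ,  68.   ]), 'M': array([511.3, -45.2,  68. ]), 'R': array([ 535.492, -142.23 ,   68.   ])}
t 0.1 tcp [ 225.105 -609.43   247.748] F [-0.365 -0.436 -0.603] w 85.111202940667 
 turn [0.001 0.109 0.   ] shift [-474.852  133.323 -529.408]
```

```bash
python3 -m creep '[[[0,0.02,0,-33,5,-36,1],[0,0.04,0,-66,10,-72,1],[0,0.06,0,-99,15,-108,1],[0,0.08,0,-132,20,-145,1],[0,0.109,0,-160,25,-177,1]]]' 40; python3 -c "
from h import *
go(bolt['L']+[0,0,47])"
```

```text
clock: 0.6
tool_pos: [314.1, -385.5, 222.6]
ee_rot: [0.086, -0.086, 0.702, -0.701]
contact_force: [0.8, 0.1, 0.7]
grip_width: 12.1
t 0.6 tcp [ 314.083 -385.518  222.585] F [0.78  0.089 0.704] w 12.144940451490838 
 turn [ 0.002 -0.     0.   ] shift [-273.523  108.205 -382.442]
```

```bash
python3 -m creep '[[[0,0,0,-28,8,-38,1],[0,0,0,-56,16,-76,1],[0,0,0,-84,24,-114,1],[0,0,0,-112,32,-152,1],[0,0,0,-140,40,-190,1]]]'; python3 -m creep '[[[0,0,0,-28,12,-38,1],[0,0,0,-56,24,-76,1],[0,0,0,-84,36,-114,1],[0,0,0,-112,50,-152,1],[0,0,0,-130,60,-188,1]]]';python3 -c "
from h import *
go(bolt['L']+[0,0,27])"
```

```text
clock: 1.1
tool_pos: [404.3, -165.4, 182.6]
ee_rot: [0.086, -0.086, 0.702, -0.701]
contact_force: [1.8, -0.0, -0.7]
grip_width: 0.0
clock: 1.6
tool_pos: [486.1, 50.7, 122.1]
ee_rot: [0.086, -0.086, 0.702, -0.701]
contact_force: [1.0, -0.3, -0.8]
grip_width: 0.2
t 1.6 tcp [486.057  50.741 122.118] F [ 0.987 -0.279 -0.768] w 0.17443081906269112 
 turn [ 0.002 -0.    -0.   ] shift [-1.273 27.12  -0.758]
```

```bash
python3 -m creep '[[[0,0,0,-1,12,-1,1],[0,0,0,-1,24,-1,1],[0,0,0,-1,30,-1,1],[0,0,0,-1,30,-1,1]]]';python3 - <<'E'
from h import *
go(bolt['L']+[0,0,17])
t=grab_frame("top")[:,:,::-1];s=grab_frame("side")[:,:,::-1]
a=cv2.resize((255*(s[150:280,170:300]/255.)**.5).astype('uint8'),None,fx=4,fy=4,interpolation=2)
cv2.imwrite("pics/s1.png",a)
E
```

```text
clock: 2.0
tool_pos: [485.9, 50.9, 91.3]
ee_rot: [0.085, -0.086, 0.703, -0.701]
contact_force: [0.9, 0.3, 0.0]
grip_width: 0.1
t 2.0 tcp [485.92   50.894  91.338] F [0.893 0.285 0.016] w 0.0791019464195014 
 turn [ 0.002 -0.002  0.001] shift [-1.387  6.337 -0.611]
```

View pics/s1.png

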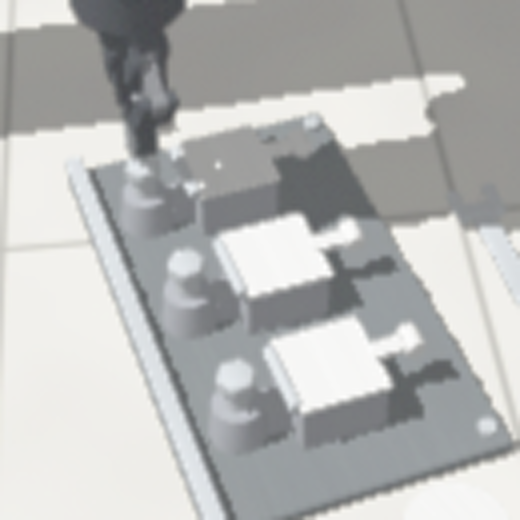

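The fingertips sit directly over the left bolt head at crop px (143,158). I'll push down gently and watch the force.

```bash
python3 -m creep '[[[0,0,0,-1,4,0,1],[0,0,0,-1,7,0,1]]]';python3 -m creep '[[[0,0,0,0,2,0,1],[0,0,0,0,2,0,1]]]'
```

```text
clock: 2.3
tool_pos: [488.1, 50.7, 85.5]
ee_rot: [0.086, -0.085, 0.702, -0.701]
contact_force: [0.3, 0.1, -0.0]
grip_width: 0.4
clock: 2.5
tool_pos: [488.0, 50.6, 84.1]
ee_rot: [0.085, -0.085, 0.703, -0.701]
contact_force: [-6.0, 0.0, 23.9]
grip_width: -0.3
```

The left bolt took 24 N and held at tip z≈67, so it is tight. Next, up and over to the middle bolt.

```bash
python3 -m creep '[[[0,0,0,0,-15,0,1],[0,0,0,0,-22,0,1],[0,0,0,0,-22,35,1],[0,0,0,0,-22,70,1],[0,0,0,0,-22,99,1]]]';python3 -c "
from h import *
go(bolt['M']+[0,0,18])"
```

```text
clock: 3.0
tool_pos: [512.2, -47.0, 106.1]
ee_rot: [0.086, -0.084, 0.702, -0.701]
contact_force: [0.3, 0.5, 0.5]
grip_width: 0.1
t 3.0 tcp [512.158 -47.006 106.145] F [0.279 0.484 0.54 ] w 0.12465233262651365 
 turn [ 0.001 -0.003 -0.002] shift [ 0.445 20.146 -1.937]
```

```bash
python3 -m creep '[[[0,0,0,0,10,-2,1],[0,0,0,0,18,-2,1],[0,0,0,0,20,-2,1]]]';python3 -m creep '[[[0,0,0,0,2,0,1],[0,0,0,0,2.5,0,1]]]'
```

```text
clock: 3.3
tool_pos: [510.7, -44.4, 85.0]
ee_rot: [0.085, -0.085, 0.703, -0.701]
contact_force: [0.3, 0.2, 0.5]
grip_width: 0.1
clock: 3.5
tool_pos: [510.5, -43.7, 82.4]
ee_rot: [0.085, -0.086, 0.703, -0.701]
contact_force: [-0.3, 0.8, 1.9]
grip_width: 0.0
```

```bash
python3 -m creep '[[[0,0,0,0,2,0,1],[0,0,0,0,4,0,1],[0,0,0,0,4,0,1]]]';python3 -m creep '[[[0,0,0,0,2,0,1],[0,0,0,0,3,0,1]]]'
```

```text
clock: 3.8
tool_pos: [510.4, -43.4, 78.2]
ee_rot: [0.086, -0.086, 0.703, -0.701]
contact_force: [1.2, -1.1, 0.1]
grip_width: -0.3
clock: 4.0
tool_pos: [510.3, -43.5, 76.2]
ee_rot: [0.086, -0.086, 0.703, -0.701]
contact_force: [-12.2, -1.3, 51.2]
grip_width: 0.0
```

The middle bolt gave way about 8 mm and then hit its stop, so it is the loose one. Now the right bolt.

```bash
python3 -m creep '[[[0,0,0,0,-15,0,1],[0,0,0,0,-30,0,1],[0,0,0,0,-30,35,1],[0,0,0,0,-30,70,1],[0,0,0,0,-30,99,1]]]';python3 -c "
from h import *
go(bolt['R']+[0,0,18])"
```

```text
clock: 4.5
tool_pos: [534.6, -141.1, 106.2]
ee_rot: [0.086, -0.086, 0.702, -0.701]
contact_force: [0.7, 0.6, 0.1]
grip_width: 0.2
t 4.5 tcp [ 534.626 -141.103  106.212] F [0.696 0.609 0.147] w 0.16185802583484324 
 turn [ 0.002 -0.001 -0.001] shift [-0.558 20.21   1.334]
```

```bash
python3 -m creep '[[[0,0,0,-1,10,1,1],[0,0,0,-1,18,1,1],[0,0,0,-1,20,1,1]]]';python3 -m creep '[[[0,0,0,0,2,0,1],[0,0,0,0,2.5,0,1]]]'
```

```text
clock: 4.8
tool_pos: [534.6, -140.9, 84.9]
ee_rot: [0.085, -0.086, 0.703, -0.701]
contact_force: [-3.1, -3.0, 6.4]
grip_width: -0.0
clock: 5.0
tool_pos: [534.6, -140.7, 83.6]
ee_rot: [0.086, -0.087, 0.702, -0.701]
contact_force: [-11.3, -8.8, 38.5]
grip_width: 0.1
```

The right bolt is tight (38 N, tip z≈67). Up, then over to the middle bead with the jaws half open, and look.

```bash
python3 -m creep '[[[0,0,0,0,-30,0,1],[0,0,0,0,-65,0,1],[0,0,0,-30,-65,-30,0.1],[0,0,0,-60,-65,-60,0.1],[0,0,0,-80,-65,-75,0.1]]]';python3 - <<'E'
from h import *
t=grab_frame("top");s=grab_frame("side")
cv2.imwrite("pics/t2.png",t[:,:,::-1]);cv2.imwrite("pics/s2.png",s[:,:,::-1])
crop(s[:,:,::-1],170,150,150,130,5,"pics/s2c.png")
go(BM+116*ex-[0,0,18.5]+[0,0,50])
E
```

```text
clock: 5.5
tool_pos: [594.7, -45.3, 149.0]
ee_rot: [0.087, -0.087, 0.702, -0.701]
contact_force: [-0.3, -0.8, -0.2]
grip_width: 38.7
t 5.6 tcp [595.388 -45.103 148.64 ] F [-0.593 -0.011 -0.617] w 38.40828694762139 
 turn [0.002 0.005 0.001] shift [-34.507  49.159 -19.996]
```

View pics/s2c.png

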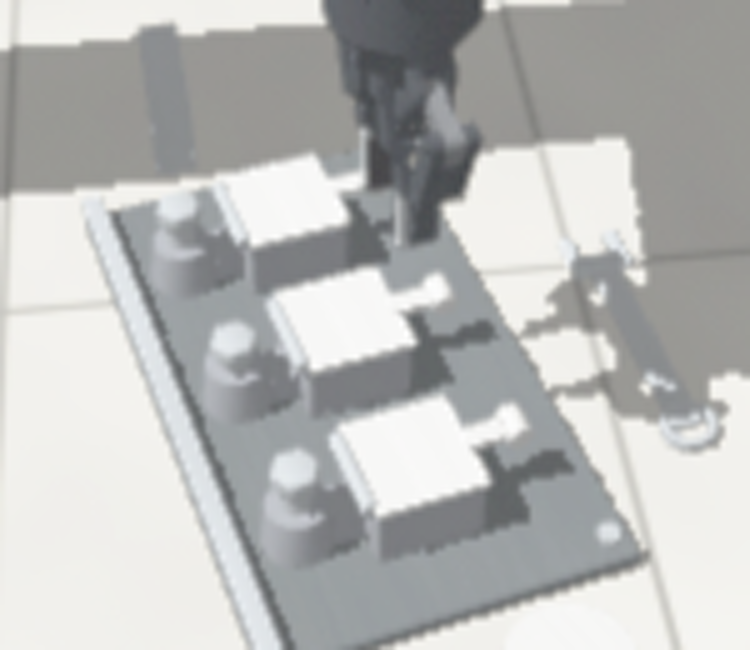

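The beads are now well lit: middle at crop (437,290), right at (510,420). The middle bolt head is visibly lower against its boss. I'll re-measure the middle bead in both views.

```bash
python3 - <<'E'
from h import *
t=cv2.imread("pics/t2.png");crop(t,200,150,155,116,5,"pics/t2c.png",0.7)
T=np.array([270.0,188.0]);
for S in ([257.2,207.6],[258.5,208.5]): print(tri(T,S))
g=cv2.cvtColor(cv2.imread("pics/s2.png"),6); 
m=(g[198:218,246:262]>200).astype('uint8');print(m)
E
```

```text
(array([623.669, -18.718,  50.855]), np.float64(3.2934534524827503))
(array([625.762, -18.914,  46.994]), np.float64(0.23626412069189365))
[[0 0 0 0 0 0 0 0 0 0 0 0 0 0 0 0]
 [0 0 0 0 0 0 0 0 0 0 0 0 0 0 0 0]
 [0 0 0 0 0 0 0 0 0 0 0 0 0 0 0 0]
 [0 0 0 0 0 0 0 0 0 0 0 0 0 0 0 0]
 [0 0 0 0 0 0 0 0 0 0 0 0 0 0 0 0]
 [0 0 0 0 0 0 0 0 0 0 0 0 0 0 0 0]
 [0 0 0 0 0 0 0 0 0 0 0 0 0 0 0 0]
 [0 0 0 0 0 0 0 0 0 0 1 1 0 0 0 0]
 [1 0 0 0 0 0 0 0 0 1 1 1 1 0 0 0]
 [1 0 0 0 0 0 0 0 0 1 1 1 1 0 0 0]
 [1 1 0 0 0 0 1 1 1 1 1 1 1 0 0 0]
 [1 1 1 1 1 1 1 1 1 1 1 1 1 0 0 0]
 [1 1 1 1 1 1 1 1 1 1 0 0 0 0 0 0]
 [1 1 1 1 1 1 0 0 0 0 0 0 0 0 0 0]
 [1 1 1 1 0 0 0 0 0 0 0 0 0 0 0 0]
 [1 1 1 1 0 0 0 0 0 0 0 0 0 0 0 0]
 [1 1 1 1 1 0 0 0 0 0 0 0 0 0 0 0]
 [1 1 1 1 1 0 0 0 0 0 0 0 0 0 0 0]
 [1 1 1 1 1 1 0 0 0 0 0 0 0 0 0 0]
 [1 1 1 1 1 1 0 0 0 0 0 0 0 0 0 0]]
```

View pics/t2c.png

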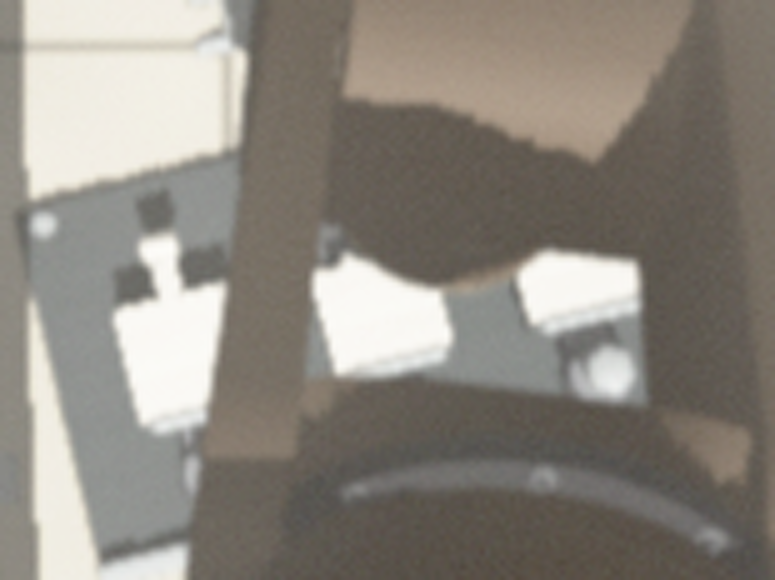

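The top view is partly blocked by the arm. Both measurements put the middle bead at about (624.5, −18, 49.5). I'll go above it and then down.

```bash
python3 -m creep '[[[0,0,0,-18,0,-10,0.1],[0,0.005,0,-35,0,-19,0.1],[0,0.005,0,-35,30,-19,0.1],[0,0.005,0,-35,60,-19,0.1],[0,0.005,0,-35,60,-19,0.1]]]';python3 - <<'E'
from h import *
s=grab_frame("side")
crop(s[:,:,::-1],200,150,120,100,6,"pics/s3c.png")
go([624.5,-18,52])
E
```

```text
clock: 6.1
tool_pos: [621.2, -17.5, 85.2]
ee_rot: [0.084, -0.089, 0.703, -0.701]
contact_force: [-1.4, 0.2, 0.4]
grip_width: 38.2
t 6.15 tcp [622.506 -17.66   87.23 ] F [ 0.273 -0.102  1.19 ] w 38.39807761112458 
 turn [0.003 0.    0.005] shift [-2.019 35.218  0.928]
```

View pics/s3c.png

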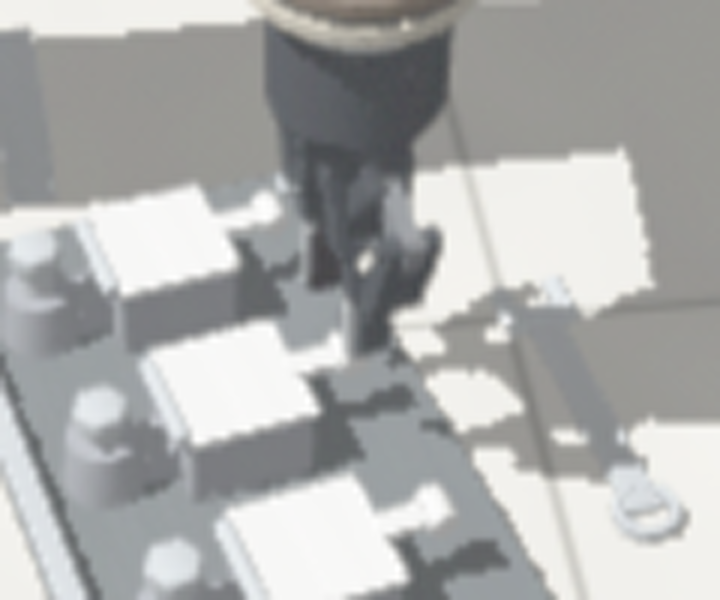

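The jaws straddle the middle bead, with the near finger tip at about (370,345) in front of it. Down and close.

```bash
python3 -m creep '[[[0,0,0,-2,15,1,0.1],[0,0,0,-2,28,1,0.1],[0,0,0,-2,35,1,0.1],[0,0,0,-2,35,1,0.1]]]';python3 -c "
from h import *
go([624.5,-18,52])"
```

```text
clock: 6.55
tool_pos: [623.8, -18.1, 51.4]
ee_rot: [0.084, -0.088, 0.703, -0.701]
contact_force: [-0.4, -0.4, 0.4]
grip_width: 38.2
t 6.55 tcp [623.819 -18.117  51.353] F [-0.39  -0.364  0.392] w 38.23126898139447 
 turn [ 0.004 -0.     0.006] shift [-0.685 -0.652  0.049]
```

```bash
python3 -m creep '[[[0,0,0,0,0,0,0.4],[0,0,0,0,0,0,0.6],[0,0,0,0,0,0,0.8],[0,0,0,0,0,0,1],[0,0,0,0,0,0,1]]]' 20; python3 -m creep '[[[0,0,0,0,0,0,1],[0,0,0,0,0,0,1]]]'
```

```text
clock: 7.05
tool_pos: [624.2, -18.8, 51.9]
ee_rot: [0.084, -0.088, 0.703, -0.701]
contact_force: [-0.0, -8.0, -1.8]
grip_width: 17.5
clock: 7.25
tool_pos: [624.2, -19.0, 52.3]
ee_rot: [0.084, -0.088, 0.703, -0.701]
contact_force: [-0.4, -2.1, -2.7]
grip_width: 17.7
```

The bead is pinched: the opening is 17.7 mm against its 18 mm length. I'll lift along the arc about the hinge, turning the tool with the cap.

```bash
python3 -m creep '[[[0,0,0.12,1,-10.3,0,1],[0,0,0.24,3.2,-20.3,0,1],[0,0,0.36,6.6,-30.1,0,1],[0,0,0.36,6.6,-30.1,0,1]]]' 30;python3 - <<'E'
from h import *
H=BM+30*ex-[0,0,19]
o=observe();M=rot(o["ee_rot"]).as_matrix();y=M[:,1];v=o["tool_pos"]+2*y-H
print("tilt",np.arctan2(y@ex,-y[2]),"arc",np.arctan2(v[2],v@ex),np.hypot(v[2],v@ex),o["contact_force"],o["grip_width"],o["qpos"])
E
```

```text
clock: 7.65
tool_pos: [618.4, -21.2, 81.9]
ee_rot: [0.205, 0.037, 0.708, -0.675]
contact_force: [14.0, 28.5, 5.0]
grip_width: 17.0
tilt 0.3470800845978162 arc 0.3677700708244696 86.14340176884384 [13.96  28.462  4.973] 17.03980024224316 [-0.163  0.565  2.079  0.667  0.226  0.533]
```

The cap is at about 0.37 rad, but joint 5 is nearing its limit (0.226, limit 0.09) and the sideways force is 28 N. From here I'll ease the tilt, let the bead pivot in the pads, and correct the lateral offset.

```bash
cat >> h.py <<'E'
def cap(a,tilt,lat=-169.2):
    y=-ez*np.cos(tilt)+ex*np.sin(tilt)
    P=BM+30*ex-[0,0,19]+86*(np.cos(a)*ex+np.sin(a)*ez)-2*y
    P=P+ey*(lat-P@ey)
    go(P,tilt)
E
python3 -c "
from h import *
for a,t in((.45,.33),(.55,.3),(.65,.28),(.75,.25),(.82,.25)): print(a);cap(a,t)"
```

```text
0.45
t 7.65 tcp [618.373 -21.182  81.852] F [13.96  28.462  4.973] w 17.03980024224316 
 turn [ 0.004 -0.002 -0.017] shift [ 0.548 -7.049 -0.979]
0.55
t 7.65 tcp [618.373 -21.182  81.852] F [13.96  28.462  4.973] w 17.03980024224316 
 turn [ 0.004 -0.002 -0.047] shift [  1.797 -15.543  -1.012]
0.65
t 7.65 tcp [618.373 -21.182  81.852] F [13.96  28.462  4.973] w 17.03980024224316 
 turn [ 0.004 -0.002 -0.067] shift [  3.909 -23.864  -1.043]
0.75
t 7.65 tcp [618.373 -21.182  81.852] F [13.96  28.462  4.973] w 17.03980024224316 
 turn [ 0.004 -0.002 -0.097] shift [  6.82  -31.925  -1.071]
0.82
t 7.65 tcp [618.373 -21.182  81.852] F [13.96  28.462  4.973] w 17.03980024224316 
 turn [ 0.004 -0.002 -0.097] shift [  9.373 -37.376  -1.089]
```

```bash
python3 -m creep '[[[0,0,-0.017,0.5,-7,-1,1],[0,0,-0.047,1.8,-15.5,-1,1],[0,0,-0.067,3.9,-23.9,-1,1],[0,0,-0.067,3.9,-23.9,-1,1]]]';python3 - <<'E'
from h import *
H=BM+30*ex-[0,0,19]
o=observe();M=rot(o["ee_rot"]).as_matrix();y=M[:,1];v=o["tool_pos"]+2*y-H
print("tilt",np.arctan2(y@ex,-y[2]),"arc",np.arctan2(v[2],v@ex),np.hypot(v[2],v@ex),o["contact_force"],o["grip_width"],o["qpos"])
cap(.72,.28);cap(.8,.28);cap(.88,.28)
crop(grab_frame("side")[:,:,::-1],200,130,120,100,6,"pics/s4c.png")
E
```

```text
clock: 8.05
tool_pos: [606.3, -23.3, 103.6]
ee_rot: [0.183, 0.012, 0.709, -0.682]
contact_force: [-1.3, -7.2, -7.1]
grip_width: 16.8
tilt 0.27942519882775757 arc 0.6590885136652768 86.09624600774252 [-1.323 -7.206 -7.143] 16.84775572085412 [-0.153  0.522  2.042  0.34   0.338  0.866]
t 8.05 tcp [606.345 -23.333 103.647] F [-1.323 -7.206 -7.143] w 16.84775572085412 
 turn [ 0.004 -0.001  0.001] shift [ 2.179 -4.767 -0.145]
t 8.05 tcp [606.345 -23.333 103.647] F [-1.323 -7.206 -7.143] w 16.84775572085412 
 turn [ 0.004 -0.001  0.001] shift [  5.359 -10.866  -0.166]
t 8.05 tcp [606.345 -23.333 103.647] F [-1.323 -7.206 -7.143] w 16.84775572085412 
 turn [ 0.004 -0.001  0.001] shift [  9.016 -16.691  -0.186]
```

View pics/s4c.png

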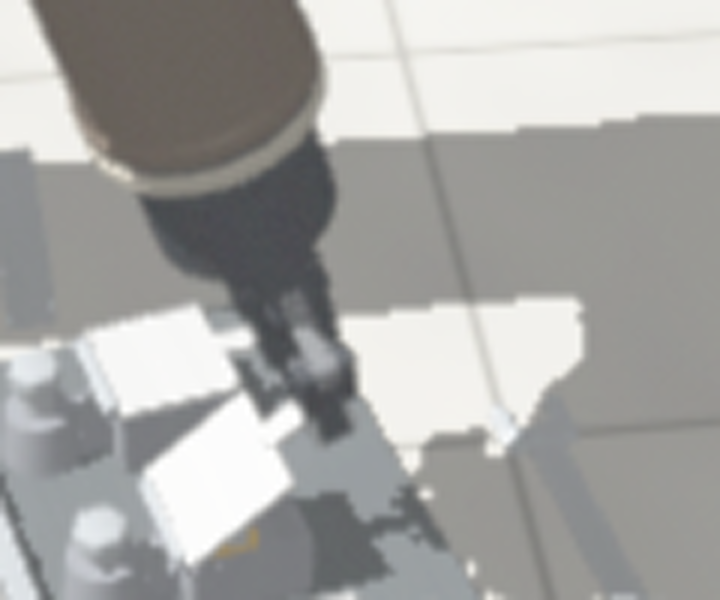

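The middle cap is clearly raised, with its bead between the fingers at about (320,420) and the nut showing orange at (240,543). The other caps are shut. I'll go a bit further.

```bash
python3 -m creep '[[[0,0,0,2.2,-4.8,0,1],[0,0,0,5.4,-10.9,0,1],[0,0,0,6.5,-13,0,1],[0,0,0,6.5,-13,0,1]]]'; python3 -m creep '[[[0,0,0,0,0,0,1],[0,0,0,0,0,0,1]]]';python3 - <<'E'
from h import *
H=BM+30*ex-[0,0,19]
o=observe();M=rot(o["ee_rot"]).as_matrix();y=M[:,1];v=o["tool_pos"]+2*y-H
print("tilt",np.arctan2(y@ex,-y[2]),"arc",np.arctan2(v[2],v@ex),np.hypot(v[2],v@ex),o["contact_force"],o["grip_width"],o["qpos"],o["dq"])
s=grab_frame("side");t=grab_frame("top")
crop(s[:,:,::-1],190,130,130,120,5,"pics/s5c.png");cv2.imwrite("pics/t5.png",t[:,:,::-1])
for i in range(3):grab_frame("top");print(observe()["grip_width"],observe()["contact_force"])
E
```

```text
clock: 8.5
tool_pos: [596.9, -25.8, 114.5]
ee_rot: [0.183, 0.013, 0.708, -0.682]
contact_force: [1.4, -1.3, -4.9]
grip_width: 17.1
clock: 8.7
tool_pos: [596.9, -25.9, 114.5]
ee_rot: [0.183, 0.013, 0.708, -0.682]
contact_force: [0.7, -1.2, -5.7]
grip_width: 16.9
tilt 0.28071509985367615 arc 0.828490381138888 86.24863203649295 [ 0.682 -1.152 -5.736] 16.91538555015587 [-0.161  0.494  2.057  0.335  0.35   0.865] [ 0.002  0.002 -0.002 -0.001 -0.    -0.001]
17.406507918764472 [ 1.68  -2.522 -5.913]
17.224028734060965 [ 1.587 -1.83  -4.288]
16.894327258802367 [ 1.935 -1.899 -6.039]
```

View pics/s5c.png

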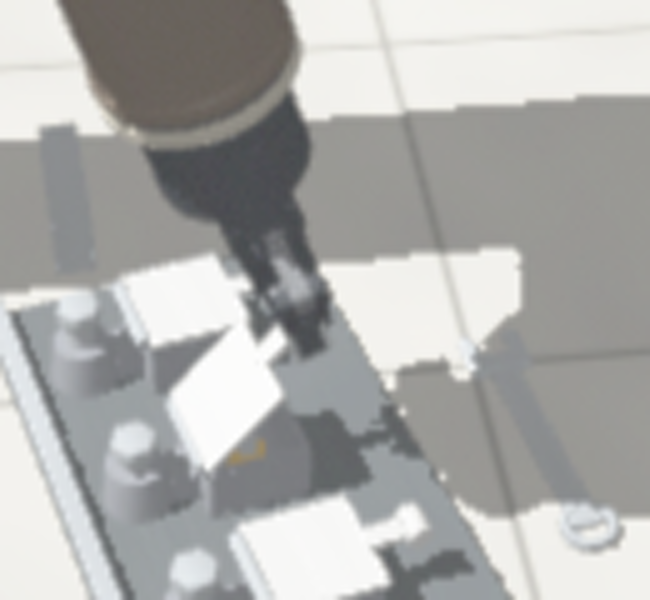

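View pics/t5.png

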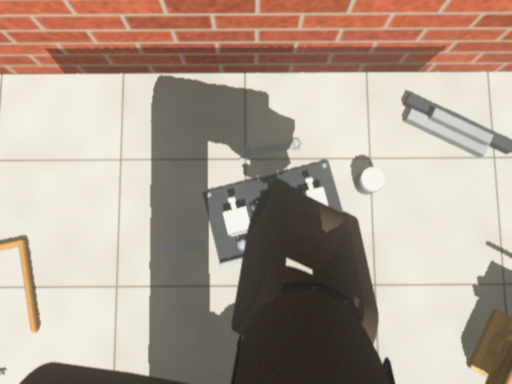

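The cap is at about 0.83 rad, steady, and pinched by the fingers. Both other caps are shut, the middle bolt head sits lower in the side view, and the bystanders have not moved. I'm handing the job in.

```bash
python3 -c "
from rig import *
print(close_job())"
```

```text
the job is handed in; nothing more can be done
None
```

I tapped the three bolts from left to right, found the middle one loose, and opened its cap. I handed the job in with the fingers still holding that cap at about 0.83 rad (47°). The hand-in gave no verdict.

- **Taps:** The left bolt held at 24 N and the right at 38 N, both with the fingertips still at about 67 mm. The middle bolt sank about 8 mm to its stop, where the push reached 51 N. It also looks lower in the side view.
- **Cap:** I pinched the middle bead by its flat ends and lifted it along its arc. The 0.83 rad comes from the tool's position; I did not measure the cap angle itself.
- **Last checks:** The arm was still, the opening was 17 mm (the bead is 18 mm long) and the tool carried about 5–6 N of load. The pictures show the other two caps shut, and the tube, tin and spanner where they were.
- **What went wrong on the way:** At about 0.37 rad the sideways force at the tool reached 28 N and joint 5 came near the end of its range. I shifted the tool about 1 mm sideways and eased the tilt, so the bead turned slightly in the pads; the sideways force then dropped to about 2 N.

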